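Key the interlock, then hold the test case's lid open

TASK

Pull the red-handled flat key out of its grey parking rack, slide it edgewise down into the slot of the yellow interlock block until it is fully home, and let go of it; only then lift the blue lid of the grey test case (it has a black handle bar) to 45 degrees, so that a colleague across the bench can reach the circuit board inside. The lid falls shut by itself: finish while still holding it still at 45 degrees with the gripper's fingers and nothing else propping it, the key still home. Leave everything else on the bench where it is.

Things in the scene. Friction and masses are not known exactly. Their poses are not given: they have to be found in the camera images.
- key_grip (a point): centre of the red grip of the loose flat key (80 g in all). The grip is an upright block 16 mm thick (its x) by 46 mm wide (its y) by 52 mm tall (its z, up). From the middle of its flat underside (26 mm below this point) a steel blade 4 mm thick (x), 30 mm wide (y), 38 mm long points down. At the start the blade stands in one of the rack's two slots (either one) and the grip's underside rests on the rack's top. Either way round (half a turn about z) is the same.
- rack: fixed grey parking rack, 60 (x) x 180 (y) x 55 mm high, origin at the centre of its underside. Two slots open upward, 45 mm to either side of the middle along its y; each 8 mm (x) by 36 mm (y), 42 mm deep. One holds the key, the other the blue scraper.
- lock: fixed yellow interlock block, 60 (x) x 80 (y) x 55 mm high, origin at the centre of its underside. Slot in the middle of its top. With the key home, the red grip's underside lies on the block's top.
- lock_slot (a point): middle of the mouth of the interlock block's slot, on the block's top face (55 mm above the bench). The slot is 7 mm (block's x) by 34 mm (block's y), 42 mm deep, straight down, with a 2 mm chamfer round its mouth.
- case: fixed grey open-topped test case with a circuit board inside, 200 (x) x 240 (y) x 85 mm high, origin at the centre of its underside. Its lid is hinged along the rim at its -x side (the robot's side) and opens upward, so the opening faces +x, the far side of the bench.
- lid (a joint): opening angle of the lid in rad: 0 closed, grows as the +x edge rises; 0.785 is 45 degrees, the stop is at 1.35. No spring or catch: the lid (about 0.4 to 0.8 kg, hinge almost free of friction) falls shut from any angle when let go.
- lid_handle (a point): centre of the black handle bar on the lid (axes turn with the lid). The bar is round, 12 mm thick, 100 mm long along the case's y, on two posts at its ends; with the lid closed its centre is 38 mm above the lid's top face, 131 mm above the bench, and 180 mm from the hinge line along the case's +x. The lid is 8 mm thick and reaches 24 mm beyond the bar.
- lid_hinge (a point): point on the hinge line of the lid, in the middle of the case's -x rim, 85 mm above the bench (the lid's underside). The hinge line runs along the case's y.
- scraper_grip (a point): bystander: centre of the blue grip of a scraper of the same shape and size as the key, standing in the rack's other slot.
- spool: bystander: solder spool with a blue top flange, 60 mm across, 59 mm high, standing; origin at the centre of its underside.
- flux: bystander: amber flux bottle with a white cap, 44 mm across, 100 mm high, standing; origin at the centre of its underside.
- driver: bystander: screwdriver with an orange handle, lying along its x; origin in the middle of its length, underneath.
- jar: bystander: white jar with a black cap, 56 mm across, 60 mm high, standing; origin at the centre of its underside.
- board: bystander: loose green circuit board, 70 x 110 mm, 15 mm high with its parts, lying flat; origin at the centre of its underside.

How it is judged:
By the outcome, as a careful person would: the job done as asked, in the order asked, and still so for the second after the job is handed in, while the arm keeps its last pose, push and grip.
It also fails if it takes over 61 s, if anything falls off the work surface, if the arm or the gripper's body presses on something with over 40 N, if the wrist force passes 120 N, or if a joint passes its speed limit or range.

ROBOT

A 6-joint arm with a two-finger parallel gripper is mounted at the origin on the work surface. World frame = base frame: x ahead of the robot, y to its left, z up, the work surface at z = 0. Lengths are in m, angles in rad, forces in N, time in s.
With the tool pointing down it reaches from about 0.25 to 0.725 m from the base axis. Payload 4 kg.
Tool frame: the origin (TCP) lies on the front face of the gripper's body, between the roots of the fingers; the fingertips stand 73 mm ahead of it and the grasp point (between the pads) lies 54 mm ahead of it; z points along the fingers, y is the line along which they close (so a half turn about z gives the same grasp; the last joint's range is limited). The gripper opens to 85 mm and grips with 20 to 120 N. Pads are 22 mm wide; open, the fingers measure 114 mm over their backs; the gripper's body (76 mm by 85 mm) begins 54 mm behind the grasp point. The pads swing forward as they close: fully open they stand 13 mm farther back than shut.
Start: joints at [-1.329, 0.241, 0.005, 1.335, 0, 1.571], TCP at [0.12, -0.485, 0.304] pointing down, gripper open.
Joint ranges: [-2.72, 2.72], [-1.05, 1.87], [-1.09, 1.28], [-1.99, 2.15], [-1.42, 1.44], [-3.14, 3.14]. Speed limits (rad/s): [2.79, 2.79, 3.14, 3.14, 3.14, 3.14].

INTERFACE

Orientations are given as a unit quaternion [x, y, z, w].
In Python, from workcell import bot gives the robot as it stands. The module is installed in compiled form; this text tells all that it offers.
- The arm moves only by the tool step_arm, never from a script. Its argument "rows" is a list of rows, each a list of 2 entries, a list of its own where there are three numbers: the shift along the tool's x, y, z in mm, then the turn about the tool's z in degrees. A call has 1 to 12 rows; each row is the pose to reach, as a shift and turn from the pose commanded when the call began, along the tool's axes at that moment; what a row does not reach only later rows make up. A row lasts 1/8 s, in which the tool goes at most 62.5 mm and 10.7 degrees, less where a joint would pass 70% of its speed; a pose out of reach is approached as far as the arm can. A call with a gripper value outside its range is refused whole. "claw" is the gripper's target within -1 to 1 (shut at 1, half-way at 0, fully open at -1), set as the call begins (left out, the last holds). The fingers move at their own pace and stop on an object; the grip force is fixed at half the most. Time passes only in rows, so rows that repeat a pose let the fingers close. It gives the time, the measured TCP pose, the force, the opening and the grip force at its end, in the units of the state.
- bot.get_obs(): the state, without advancing time (a new reading comes with each control period).
- bot.camera(name): name is "side" or "top" or "wrist"; returns (picture, depth): 420x560x3 uint8, red, green, blue; 420x560 float32, m along the optical axis (not along the pixel's ray), 0 where there is no reading.
- bot.camera_params(name): a dict with "fx", "fy", "cx", "cy" (pixels), "D" ([k1, k2, p1, p2, k3] as OpenCV has them; the pictures are not rectified), "pose" (4x4, takes a point from camera to world coordinates). Camera axes: x right, y up, looking along -z (the intrinsics and any distortion apply to the point x, -y, -z); pixel columns grow to the right and rows downward; lengths in m; the calibration is good to about 2 mm. A picture is of the moment at which its call begins: read the wrist's pose just before it. camera_params takes no time and is no camera call; for the wrist camera it gives the pose at the moment of the call.
- bot.job_done(): hands the job in; it is judged then, once.
Trained networks look in the newest picture that a camera, given by its name, has taken for a name from the list of things; names that differ only in an ending like _2 or _b are one class to them, and where a whole thing is asked for, a point or a joint stands for the part that bears it (a point fixed in the world has none). Each returns a list of dicts, best first, with "score" (0 to 1); they miss things now and then, are a little off and sometimes report something else, mostly with a low value. They report only what shows in the picture. A call takes as long as a camera call.
- bot.trace(target, camera): "pixels" (420x560 bool, what is visible of it) and "uv" ([column, row] in pixels, amid what is visible of it).
The state is a dict: "clock": time; "joint_pos": joint angles; "joint_vel": joint speeds; "tau": joint torques, N m; "eef_pos": TCP position; "tool_rot": TCP orientation; "ft_force": force on the tool from outside, world axes, zero at the start; "ft_torque": the same for the moment, N m; "grip_width": finger opening in m; "grasp_force": force on a finger pad.
Only numpy, scipy, OpenCV 4.12 (cv2) and the standard library are available. Lean on these libraries where they do the work, as an engineer would, in place of code of your own. Each camera call takes 0.05 s, during which the arm holds its last target. There are 200 camera calls.

## Working session

There is one attempt and no reset: what is moved stays moved. The work goes in short steps, Python scripts to look and compute and a tool call to move; the robot and the scene stay as the last step left them, time stands still between calls to the robot, and variables do not carry over. Pictures are saved under pics/ and viewed, at most 10 in all, crops included, and the job is handed in when it is done.

Besides the shell and the picture viewer there is one more tool, called after "Request:" as name(argument=value, ...), one argument or row to a line, values as JSON. step_arm: Moves the arm, as the interface text tells. Its arguments: {"type":"object","properties":{"rows":{"type":"array"},"claw":{"type":"number"}},"required":["rows"]}

```bash
mkdir -p pics; cat > h.py <<'E'
import numpy as np, cv2
from workcell import bot
from scipy.spatial.transform import Rotation as R
def look(cam,fn=None):
    P=bot.camera_params(cam); im,d=bot.camera(cam)
    if fn: cv2.imwrite('pics/'+fn,im[:,:,::-1])
    return P,im,d
def pts(P,d,mask):
    v,u=np.nonzero(mask&(d>0)); z=d[v,u].astype(float)
    K=np.array([[P['fx'],0,P['cx']],[0,P['fy'],P['cy']],[0,0,1]])
    n=cv2.undistortPoints(np.stack([u,v],1).astype(float)[:,None],K,np.array(P['D'],float))[:,0]
    c=np.stack([n[:,0]*z,-n[:,1]*z,-z,np.ones(len(z))],0)
    return (np.array(P['pose'])@c)[:3].T
def rect(p):
    r=cv2.minAreaRect((p[:,:2]*1000).astype(np.float32)); return np.round(r[0],1),np.round(r[1],1),round(r[2],1)
E
python3 - <<'E'
from h import *
o=bot.get_obs();print(o['tool_rot'],o['eef_pos'],o['clock'])
for cam in ['top','side']:
    P,im,d=look(cam,cam+'.png')
    print(cam,np.round(P['pose'],3).tolist())
    for n in ['key_grip','rack','lock','case','lid','lid_handle','scraper_grip','spool','flux','driver','jar','board']:
        for r in bot.trace(n,cam)[:2]:
            p=pts(P,d,r['pixels'])
            if len(p)<5: print(n,'few');continue
            zt=np.percentile(p[:,2],95); q=p[p[:,2]>zt-.008]
            print(n,round(r['score'],2),np.round(r['uv']),len(p),'med',np.round(np.median(p,0),3),'ztop',round(zt,3),'rect',*rect(q))
E
```

```text
[ 9.92700488e-01  1.20601054e-01 -1.22532905e-04 -1.05429423e-03] [ 0.11960861 -0.48496994  0.30301446] 0.0
top [[0.005, 0.988, -0.156, 0.413], [-1.0, 0.008, 0.013, -0.047], [0.014, 0.156, 0.988, 1.157], [0.0, 0.0, 0.0, 1.0]]
key_grip 0.74 [144. 259.] 1772 med [0.456 0.264 0.056] ztop 0.06 rect [459.1 272.5] [ 59.2 182.1] 0.7
key_grip 0.59 [116. 256.] 199 med [0.459 0.315 0.106] ztop 0.111 rect [461.5 317.9] [13.8 45.4] 0.7
lock 0.88 [154. 180.] 948 med [0.647 0.248 0.055] ztop 0.06 rect [649.8 252. ] [81.1 58.5] 89.6
case 0.73 [314. 220.] 9594 med [ 0.544 -0.138  0.093] ztop 0.097 rect [ 545.1 -139. ] [245.3 211.2] 83.3
lid 0.95 [316. 222.] 9171 med [ 0.546 -0.139  0.093] ztop 0.097 rect [ 548.  -139.3] [245.2 205.2] 83.2
lid 0.15 [247. 141.] 357 med [0.751 0.024 0.067] ztop 0.102 rect [758.8  25.8] [19.5 20.2] 54.0
lid_handle 0.68 [314. 223.] 9313 med [ 0.546 -0.138  0.093] ztop 0.097 rect [ 547.9 -139.3] [245.3 205.4] 83.3
scraper_grip 0.7 [154. 255.] 187 med [0.46  0.221 0.106] ztop 0.111 rect [460.6 226.7] [13.8 44.4] 0.8
scraper_grip 0.52 [317. 221.] 9293 med [ 0.546 -0.139  0.
[... 1707 characters left out ...]
r_grip 0.76 [332. 310.] 371 med [0.46  0.249 0.1  ] ztop 0.107 rect [460.  230.2] [15.8 46.4] 2.8
spool 0.58 [196. 282.] 988 med [0.744 0.156 0.05 ] ztop 0.058 rect [750.4 142.6] [60.6 58.8] 3.7
flux 0.6 [209. 244.] 637 med [0.754 0.04  0.051] ztop 0.098 rect [758.4  27.9] [18.4 19.2] 14.9
driver 0.77 [367. 184.] 290 med [ 0.375 -0.373  0.017] ztop 0.025 rect [ 371.2 -376.7] [ 21.7 100.3] 88.2
jar 0.63 [288. 163.] 217 med [ 0.631 -0.389  0.053] ztop 0.061 rect [ 619.2 -309.1] [ 44.2 225.6] 9.4
board 0.74 [195. 278.] 997 med [0.745 0.156 0.045] ztop 0.058 rect [750.4 142.6] [60.6 58.8] 3.7
board 0.62 [228. 207.] 624 med [ 0.767 -0.171  0.005] ztop 0.014 rect [ 764.3 -178.6] [110.   70.2] 78.0
```

View pics/top.png

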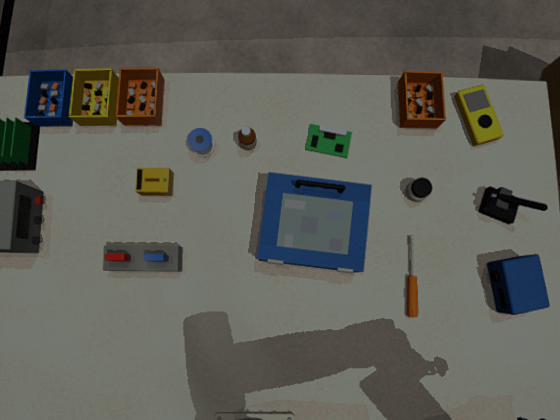

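View pics/side.png

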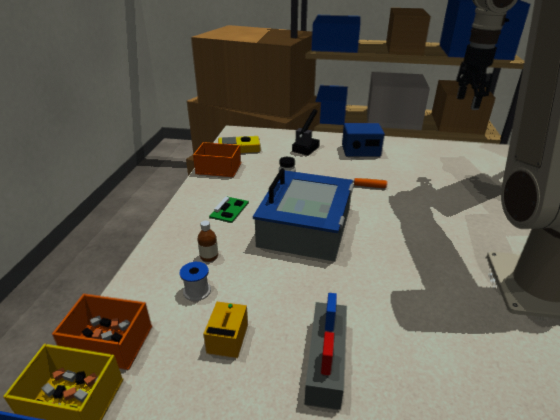

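```bash
python3 - <<'E'
from h import *
P,im,d=look('top')
print(np.round(bot.camera_params('wrist')['pose'],3).tolist())
p=pts(P,d,np.ones(d.shape,bool))
b=p[(p[:,2]>.118)&(p[:,0]>.4)&(p[:,0]<.75)&(abs(p[:,1]+.14)<.12)]
print('bar',len(b),np.median(b,0),rect(b))
P,im,d=look('side')
p=pts(P,d,np.ones(d.shape,bool))
b=p[(p[:,2]>.115)&(p[:,0]>.4)&(p[:,0]<.75)&(abs(p[:,1]+.14)<.12)]
print('bar',len(b),np.median(b,0),b[:,2].max(),rect(b))
E
```

```text
[[0.238, 0.923, 0.303, 0.197], [-0.971, 0.227, 0.073, -0.465], [-0.001, -0.311, 0.95, 0.374], [0.0, 0.0, 0.0, 1.0]]
bar 270 [ 0.62451857 -0.14760011  0.13613919] (array([ 624.8, -147.7]), array([110.6,  12.4]), 83.1)
bar 151 [ 0.62294223 -0.13028215  0.13348041] 0.13722440789353524 (array([ 622.4, -144.5]), array([113.8,  11.4]), 84.1)
```

The pictures show the red key in the rack's +y slot (top pixel 116,257), the scraper in the other slot, the lock at (154,180) and the handle bar at (318,186). All heights and sizes agree with the text. Next I go above the key.

Request:
step_arm(
  rows=[
    [[48,-38,0],-10],
    [[96,-76,0],-20],
    [[144,-113,0],-30],
    [[192,-151,0],-40],
    [[240,-189,0],-50],
    [[288,-227,0],-60],
    [[335,-264,0],-70],
    [[383,-302,0],-76],
    [[406,-368,10],-76],
    [[429,-434,20],-76],
    [[452,-500,30],-76],
    [[475,-566,40],-76],
  ],
  claw=0.1,
)

```text
clock: 2.9
eef_pos: [0.4424, 0.148, 0.2685]
tool_rot: [0.708, 0.706, 0.0, 0.0]
ft_force: [0.9, -0.5, -0.3]
grip_width: 0.0385
grasp_force: 0.0
```

Request:
step_arm(
  rows=[
    [[50,6,5],0],
    [[100,12,10],0],
    [[150,18,14],0],
    [[171,18,14],0],
    [[171,18,14],0],
  ],
)

```text
clock: 3.52
eef_pos: [0.4605, 0.3177, 0.2541]
tool_rot: [0.707, 0.707, -0.0, 0.0]
ft_force: [0.5, 0.8, -0.6]
grip_width: 0.0389
grasp_force: 0.0
```

```bash
cat > m.py <<'E'
from h import *
import sys
def tops(n,fn,zlo,zhi,col=None):
    P,im,d=look('wrist',fn)
    for r in bot.trace(n,'wrist')[:2]:
        p=pts(P,d,r['pixels']); q=p[(p[:,2]>zlo)&(p[:,2]<zhi)]
        if len(q)>20: print(n,round(r['score'],2),np.round(r['uv']),len(q),'z',np.median(q[:,2]).round(4),rect(q))
    o=bot.get_obs(); print(o['clock'],np.round(o['eef_pos'],4),np.round(o['tool_rot'],4),np.round(o['ft_force'],1),o['grip_width'])
E
python3 -c "
from m import *
tops('key_grip','w1.png',.100,.115)
tops('rack','w2.png',.045,.065)"
```

```text
key_grip 0.73 [282. 218.] 1722 z 0.107 (array([459.6, 319.1]), array([15.8, 46.2]), 0.4)
3.625 [0.4606 0.3159 0.2545] [ 7.082e-01  7.060e-01 -5.000e-04  2.000e-04] [ 0.2 -0.8  0.2] 0.03838737849075898
rack 0.9 [267. 237.] 11584 z 0.0552 (array([459.8, 273.4]), array([ 60. , 181.3]), 0.2)
3.725 [0.4609 0.3154 0.2548] [ 7.086e-01  7.056e-01 -2.000e-04  1.000e-04] [0.4 0.3 0.1] 0.03823773717866652
```

View pics/w1.png

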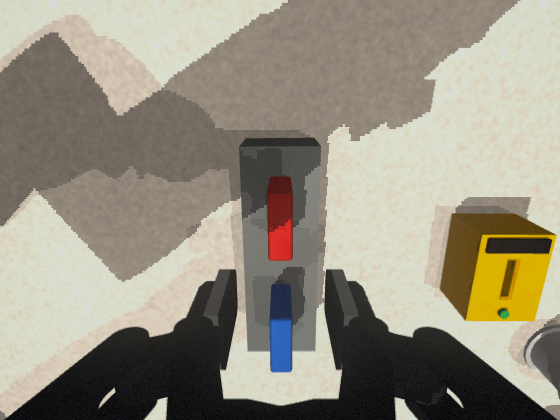

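Request:
step_arm(
  rows=[
    [[2,-1,40],0],
    [[2,-1,80],0],
    [[2,-1,105],0],
    [[2,-1,116],0],
    [[2,-1,116],0],
  ],
)

```text
clock: 4.35
eef_pos: [0.4599, 0.318, 0.1385]
tool_rot: [0.708, 0.706, -0.0, -0.0]
ft_force: [-0.5, -0.4, 0.2]
grip_width: 0.0385
grasp_force: 0.0
```

Request:
step_arm(
  rows=[
    [[0,0,0],0],
    [[0,0,0],0],
    [[0,0,0],0],
    [[0,0,0],0],
    [[0,0,0],0],
  ],
  claw=1,
)

```text
clock: 4.97
eef_pos: [0.4607, 0.3193, 0.1401]
tool_rot: [0.708, 0.706, 0.002, 0.001]
ft_force: [0.1, -1.3, 6.6]
grip_width: 0.0152
grasp_force: 58.9
```

Request:
step_arm(
  rows=[
    [[0,0,-15],0],
    [[0,0,-40],0],
    [[0,0,-75],0],
    [[0,0,-110],0],
    [[-10,35,-110],0],
    [[-25,85,-110],0],
    [[-43,135,-110],0],
    [[-60,175,-110],0],
    [[-66,190,-110],0],
    [[-66,190,-110],0],
    [[-66,190,-110],0],
  ],
)

```text
clock: 6.35
eef_pos: [0.6488, 0.2528, 0.2485]
tool_rot: [0.708, 0.706, -0.0, -0.0]
ft_force: [-0.5, 0.5, -2.1]
grip_width: 0.0158
grasp_force: 58.8
```

```bash
python3 -c "
from m import *
tops('key_grip','w3.png',.1,.3)
tops('lock','w4.png',.045,.065)
P,im,d=look('side','s2.png')
for r in bot.trace('key_grip','side')[:1]:
    p=pts(P,d,r['pixels']);print(np.percentile(p,[2,50,98],axis=0).round(4))
"
```

```text
key_grip 0.64 [281. 318.] 7429 z 0.2151 (array([647.9, 252.9]), array([46.6, 18.3]), 87.4)
6.45 [0.6486 0.2531 0.2489] [ 7.075e-01  7.067e-01 -1.000e-04 -2.000e-04] [ 0.4  0.2 -1.5] 0.015248075515715803
lock 0.69 [282. 193.] 6840 z 0.0553 (array([649.5, 254.2]), array([80.8, 60.1]), 89.6)
6.55 [0.6488 0.2531 0.249 ] [ 7.075e-01  7.067e-01  1.000e-04 -0.000e+00] [ 0.4 -0.4 -1.1] 0.015432100362741568
[[6.403e-01 1.029e-01 6.000e-04]
 [6.469e-01 2.708e-01 1.901e-01]
 [7.140e-01 2.767e-01 2.156e-01]]
```

View pics/w4.png

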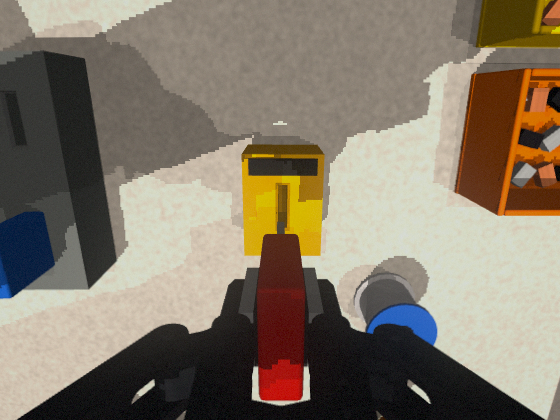

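```bash
python3 -c "
from m import *
P,im,d=look('wrist')
r=bot.trace('key_grip','wrist')[0]; p=pts(P,d,cv2.erode(r['pixels'].astype(np.uint8),np.ones((3,3)))>0)
q=p[p[:,2]>.211]
A=np.c_[q-q.mean(0)]; c=np.linalg.lstsq(np.c_[A[:,:2],np.ones(len(A))],A[:,2],rcond=None)[0]
print('topface',q.mean(0),len(q),'tilt deg',np.degrees(c[:2]),np.percentile(q,[1,99],axis=0).round(4).tolist(),rect(q))
f=p[(p[:,2]<.208)&(p[:,2]>.17)]; print('front',len(f),np.percentile(f,[1,50,99],axis=0).round(4).tolist())
r=bot.trace('lock','wrist')[0]; l=pts(P,d,np.ones(d.shape,bool))
s=l[(abs(l[:,0]-.6495)<.012)&(abs(l[:,1]-.254)<.03)&(l[:,2]<.048)&(l[:,2]>.005)]
print('slot',len(s),np.percentile(s,[2,50,98],axis=0).round(4).tolist())
P,im,d=look('side')
p=pts(P,d,np.ones(d.shape,bool))
s=p[(abs(p[:,0]-.6485)<.03)&(abs(p[:,1]-.253)<.03)&(p[:,2]<.16)&(p[:,2]>.115)]
print('blade',len(s),np.percentile(s,[2,50,98],axis=0).round(4).tolist())
print(np.polyfit(s[:,2],s[:,0],1) if len(s)>5 else '')
"
```

```text
topface [0.64875457 0.25591324 0.21572345] 5153 tilt deg [-0.01702678 -1.00563205] [[0.6414, 0.2318, 0.2119], [0.6561, 0.2756, 0.2171]] (array([648.8, 253.3]), array([45.9, 15.4]), 89.2)
front 1565 [[0.6416, 0.2744, 0.1708], [0.6486, 0.2753, 0.1927], [0.656, 0.2759, 0.2078]]
slot 354 [[0.6459, 0.2369, 0.012], [0.6492, 0.2464, 0.0138], [0.6531, 0.2656, 0.046]]
blade 94 [[0.6464, 0.2375, 0.1247], [0.6472, 0.2596, 0.1372], [0.6511, 0.2682, 0.1533]]
[0.01241283 0.64598308]
```

Request:
step_arm(
  rows=[
    [[1,1,25],0],
    [[1,1,50],0],
    [[1,1,65],0],
    [[1,1,72],0],
    [[1,1,79],0],
    [[1,1,85],0],
    [[1,1,85],0],
  ],
)

```text
clock: 7.72
eef_pos: [0.6505, 0.2533, 0.1633]
tool_rot: [0.708, 0.706, -0.0, -0.0]
ft_force: [-0.3, -0.4, -2.3]
grip_width: 0.0149
grasp_force: 58.8
```

No contact force, and the tip is about 13 mm into the slot. I continue down.

Request:
step_arm(
  rows=[
    [[0,0,8],0],
    [[0,0,15],0],
    [[0,0,21],0],
    [[0,0,24],0],
    [[0,0,25],0],
    [[0,0,25],0],
  ],
)

```text
clock: 8.48
eef_pos: [0.6505, 0.2532, 0.1402]
tool_rot: [0.708, 0.706, 0.0, 0.0]
ft_force: [-2.4, -1.1, 5.8]
grip_width: 0.0152
grasp_force: 59.9
```

```bash
cat > k.py <<'E'
from m import *
P,im,d=look('side','s3.png')
for r in bot.trace('key_grip','side')[:1]:
    p=pts(P,d,cv2.erode(r['pixels'].astype(np.uint8),np.ones((3,3)))>0); print('side',r['score'],np.percentile(p,[2,50,98],axis=0).round(4).tolist())
tops('key_grip','w5.png',.095,.13)
E
python3 k.py
```

```text
side 0.83 [[0.6423, 0.2515, 0.0627], [0.6492, 0.2751, 0.0949], [0.6551, 0.2773, 0.107]]
key_grip 0.76 [280. 320.] 5823 z 0.107 (array([650.2, 253.4]), array([46.3, 16.1]), 89.8)
8.675 [0.6505 0.2533 0.1402] [7.080e-01 7.062e-01 3.000e-04 1.000e-04] [-2.8 -1.   6.1] 0.015150034650929128
```

Request:
step_arm(
  rows=[
    [[0,0,1],0],
    [[0,0,2],0],
    [[0,0,2],0],
  ],
)

```text
clock: 9.05
eef_pos: [0.6505, 0.2532, 0.1401]
tool_rot: [0.708, 0.706, 0.001, 0.0]
ft_force: [-6.3, -2.7, 13.6]
grip_width: 0.0153
grasp_force: 60.8
```

Request:
step_arm(
  rows=[
    [[0,0,2],0],
    [[0,0,0],0],
    [[0,0,0],0],
    [[0,0,0],0],
    [[0,0,-40],0],
    [[0,0,-80],0],
    [[0,0,-120],0],
    [[0,0,-120],0],
  ],
  claw=0.1,
)

```text
clock: 10.05
eef_pos: [0.6524, 0.254, 0.2615]
tool_rot: [0.708, 0.706, 0.004, 0.002]
ft_force: [-0.8, 0.6, -0.5]
grip_width: 0.0383
grasp_force: 0.0
```

```bash
python3 k.py
```

```text
side 0.67 [[0.6421, 0.2379, 0.0642], [0.6458, 0.267, 0.0943], [0.6552, 0.2772, 0.1069]]
key_grip 0.55 [283. 222.] 1710 z 0.107 (array([650.2, 253.2]), array([15.7, 45.8]), 0.0)
10.25 [0.65   0.2531 0.2546] [ 7.080e-01  7.062e-01 -1.500e-03 -7.000e-04] [ 0.6  0.2 -0.3] 0.03870724517511345
```

View pics/w5.png

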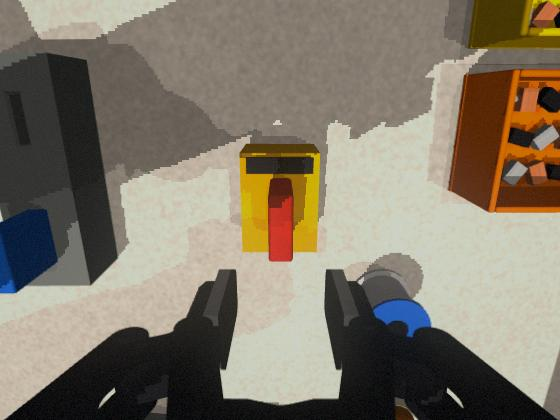

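The key is home: its top is at 107 mm and it is centred in the block at pixel (281,222). Next I go above the lid's bar.

Request:
step_arm(
  rows=[
    [[-40,-3,0],1],
    [[-90,-6,0],2],
    [[-145,-10,0],3],
    [[-200,-13,0],4],
    [[-255,-17,0],5],
    [[-310,-21,0],6],
    [[-360,-24,0],6.8],
    [[-392,-26,0],6.8],
    [[-400,-26,0],6.8],
    [[-400,-26,0],6.8],
    [[-400,-26,0],6.8],
  ],
)

```text
clock: 11.62
eef_pos: [0.6237, -0.1451, 0.256]
tool_rot: [0.748, 0.664, -0.0, -0.001]
ft_force: [-0.3, -0.3, 0.7]
grip_width: 0.0385
grasp_force: 0.0
```

```bash
python3 -c "
from m import *
P,im,d=look('wrist','w7.png')
o=bot.get_obs(); print(o['clock'],np.round(o['eef_pos'],4),np.round(o['tool_rot'],4))
l=pts(P,d,np.ones(d.shape,bool))
b=l[(l[:,2]>.122)&(l[:,2]<.145)&(abs(l[:,0]-.6245)<.03)&(abs(l[:,1]+.147)<.07)]
print('bar',len(b),b[:,2].max(),rect(b))
t=l[(abs(l[:,2]-.093)<.004)&(abs(l[:,0]-.546)<.15)&(abs(l[:,1]+.139)<.15)]
print('lid',rect(t),np.median(t[:,2]))
"
```

```text
11.675 [ 0.6238 -0.145   0.2562] [ 7.480e-01  6.637e-01 -0.000e+00 -4.000e-04]
bar 3736 0.1392297436035555 (array([ 623.9, -145.9]), array([111.1,  12. ]), 83.3)
lid (array([ 544.1, -137.2]), array([244.8, 208.9]), 83.2) 0.09250742444184071
```

View pics/w7.png

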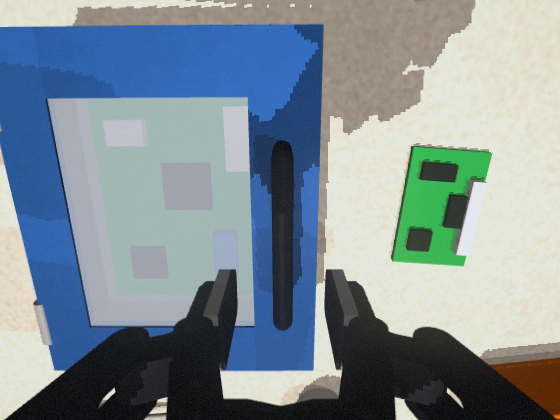

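The bar lies centred between the fingers (281,235) and both yaws are 83.2°. I descend and grip.

Request:
step_arm(
  rows=[
    [[0,0,30],0],
    [[0,0,55],0],
    [[0,0,68],0],
    [[0,0,73],0],
    [[0,0,73],0],
  ],
)

```text
clock: 12.3
eef_pos: [0.624, -0.1463, 0.1839]
tool_rot: [0.748, 0.663, 0.0, 0.0]
ft_force: [-0.2, 1.1, -0.1]
grip_width: 0.0387
grasp_force: 0.0
```

Request:
step_arm(
  rows=[
    [[0,0,0],0],
    [[0,0,0],0],
    [[0,0,0],0],
    [[0,0,0],0],
    [[0,0,0],0],
  ],
  claw=1,
)

```text
clock: 12.92
eef_pos: [0.6242, -0.1467, 0.1847]
tool_rot: [0.749, 0.663, 0.001, 0.001]
ft_force: [0.2, 0.5, 5.7]
grip_width: 0.0099
grasp_force: 58.7
```

Request:
step_arm(
  rows=[
    [[0,-2,-8],0],
    [[0,-5,-16],0],
    [[0,-8,-23],0],
    [[0,-11,-31],0],
    [[0,-14,-38],0],
    [[0,-18,-45],0],
    [[0,-22,-52],0],
    [[0,-27,-59],0],
    [[0,-31,-65],0],
    [[0,-36,-72],0],
    [[0,-36,-72],0],
  ],
)

```text
clock: 14.3
eef_pos: [0.5893, -0.1426, 0.2571]
tool_rot: [0.749, 0.663, 0.001, 0.002]
ft_force: [6.9, -1.9, 0.9]
grip_width: 0.0101
grasp_force: 59.0
```

```bash
cat > a.py <<'E'
from m import *
def ang():
    # lid top-face points in the case frame, from the side and top cameras
    th=np.radians(-6.8); ex=np.array([np.cos(th),np.sin(th)]); ey=np.array([-ex[1],ex[0]])
    h=np.array([.5445,-.1370])-.1*ex
    for cam in ['side','top']:
        P,im,d=look(cam,'a_%s.png'%cam); r=bot.trace('lid',cam)
        if not r: print(cam,'none'); continue
        p=pts(P,d,r[0]['pixels']); q=p[:,:2]-h; x=q@ex; y=q@ey; z=p[:,2]
        m=(abs(y)<.12)&(x>0)&(x<.22)&(z>.08)&((abs(y)>.07))
        x,z=x[m],z[m]
        for _ in range(4):
            c=np.polyfit(x,z,1); e=abs(z-np.polyval(c,x)); k=e<max(.004,np.median(e)*2); x,z=x[k],z[k]
        print(cam,round(r[0]['score'],2),len(x),'angle deg',np.degrees(np.arctan(c[0])).round(2),'resid',np.std(z-np.polyval(c,x)).round(4))
    o=bot.get_obs(); print(o['clock'],np.round(o['eef_pos'],4),np.round(o['ft_force'],1),np.round(o['ft_torque'],2),o['grip_width'],o['grasp_force'])
    g=np.array(o['eef_pos'])+R.from_quat(o['tool_rot']).apply([0,0,.054]); v=np.r_[(g[:2]-h)@ex,g[2]-.085]
    print('from tool',np.degrees(np.arctan2(v[1],v[0])-np.arctan2(46,180)).round(2),'radius',np.hypot(*v).round(4),'want',round(np.hypot(.18,.046),4))
ang()
E
python3 a.py
```

```text
side 0.59 1585 angle deg 24.4 resid 0.0013
top 0.62 1802 angle deg 24.27 resid 0.0018
14.5 [ 0.5896 -0.1427  0.2567] [ 6.1 -2.   0.4] [-0.31 -1.43  0.07] 0.010040739161109348 59.0473473072052
from tool 24.57 radius 0.1873 want 0.1858
```

Request:
step_arm(
  rows=[
    [[0,-5,-6],0],
    [[0,-11,-12],0],
    [[0,-17,-18],0],
    [[0,-23,-23],0],
    [[0,-29,-28],0],
    [[0,-36,-33],0],
    [[0,-43,-38],0],
    [[0,-49,-42],0],
    [[0,-50,-42.5],0],
    [[0,-50,-42.5],0],
    [[0,-50,-42.5],0],
  ],
)

```text
clock: 15.88
eef_pos: [0.5414, -0.137, 0.3009]
tool_rot: [0.749, 0.663, 0.003, 0.004]
ft_force: [8.0, -1.7, 5.2]
grip_width: 0.01
grasp_force: 59.1
```

```bash
python3 a.py
```

```text
side 0.73 1293 angle deg 44.17 resid 0.0014
top 0.78 1597 angle deg 44.06 resid 0.0018
16.075 [ 0.5415 -0.137   0.3009] [ 8.6 -2.6  6.2] [-0.43 -2.09  0.1 ] 0.009919612664360053 59.05670464038849
from tool 44.59 radius 0.1891 want 0.1858
```

View pics/a_side.png

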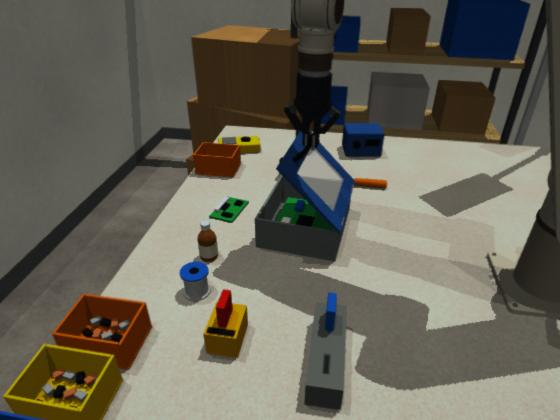

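The lid is up, at 44.1° by both cameras. I add a small correction.

Request:
step_arm(
  rows=[
    [[0,-2,0],0],
    [[0,-3,0],0],
    [[0,-3,0],0],
    [[0,-3,0],0],
    [[0,-3,0],0],
    [[0,-3,0],0],
  ],
)

```text
clock: 16.82
eef_pos: [0.5396, -0.1368, 0.3019]
tool_rot: [0.749, 0.663, 0.004, 0.006]
ft_force: [10.1, -1.4, 8.6]
grip_width: 0.0096
grasp_force: 59.2
```

```bash
python3 a.py; python3 k.py
```

```text
side 0.64 1322 angle deg 44.76 resid 0.0014
top 0.63 1591 angle deg 44.75 resid 0.0018
17.025 [ 0.5396 -0.1368  0.302 ] [10.1 -2.1  9. ] [-0.47 -2.5   0.02] 0.009932265073651634 59.20156538486481
from tool 45.2 radius 0.1891 want 0.1858
side 0.56 [[0.642, 0.2356, 0.0607], [0.6457, 0.2669, 0.0938], [0.655, 0.2771, 0.1066]]
17.225 [ 0.5395 -0.1368  0.3019] [0.7486 0.663  0.0042 0.0058] [ 9.9 -1.9  8.4] 0.00979048806071562
```

```bash
python3 -c "
from workcell import bot
print(bot.get_obs()['joint_vel']); print(bot.job_done())"
```

```text
[ 0.00055074 -0.00036764  0.00066441  0.0016596   0.00024227 -0.00079166]
the job is handed in; nothing more can be done
None
```

I handed the job in at about 17 s: the key is fully home in the interlock block and released, and the gripper is holding the lid still at about 44.8° by both cameras.

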